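# Reset the can opener and inch it with the rocker

## Robot

A 6-joint arm with a two-finger parallel gripper is mounted at the origin on the work surface. World frame = base frame: x ahead of the robot, y to its left, z up, the work surface at z = 0. Lengths are in mm, angles in rad, forces in N, time in s.
With the tool pointing down it reaches from about 325 to 900 mm from the base axis. Payload 6.1 kg.
Tool frame: the origin (TCP) lies midway between the tips of the shut fingers; the grasp point (between the pads) lies 19 mm behind it (arm.grasp_offset is the distance from the TCP to the grasp point, in mm); x points along the fingers, y is the direction in which the jaws open and shut, and the axes are right-handed (so a half turn about x gives the same grasp; the last joint's range is limited). The gripper opens to 85 mm and grips with 20 to 120 N. Pads are 22 mm wide; open, the fingers measure 114 mm over their backs; the gripper's body (76 mm by 85 mm) begins 54 mm behind the grasp point. The pads swing forward as they close: fully open they stand 13 mm farther back than shut.
Start: joints at [-1.345, 0.22, 1.526, -0, 1.395, -0.126], TCP at [215.36, -586.716, 231.3] pointing down, gripper open.
Joint ranges: [-2.98, 2.98], [-0.91, 2.08], [0.09, 2.57], [-1.24, 4.39], [0.2, 2.65], [-2.68, 2.68]. Speed limits (rad/s): [2.57, 2.57, 3.01, 3.14, 3.14, 3.14].

## Interface

Orientations are given as a unit quaternion [w, x, y, z].
In Python, from station import telemetry, viewer, ticket, arm gives the robot as it stands.
- The arm moves only by the tool step_arm, never from a script. Its argument "rows" is a list of rows, each an object of numbers: "x", "y", "z": the shift along the tool's x, y, z in cm; "yaw": the turn about the tool's x in degrees. A call has 1 to 10 rows; each row is the pose to reach, as a shift and turn from the pose measured when the call began, along the tool's axes at that moment; what a row does not reach only later rows make up. A row lasts 1/8 s, in which the tool goes at most 62.5 mm and 10.7 degrees, less where a joint would pass 70% of its speed; a pose out of reach is approached as far as the arm can. A call with a gripper value outside its range is refused whole. "jaw" is the finger opening in cm, from 0 to 8.54, set as the call begins (left out, the last holds). The fingers move at their own pace and stop on an object; "grip_force" is the grip in N (left out, the last holds). Time passes only in rows, so rows that repeat a pose let the fingers close. It gives the time, the measured TCP pose, the force and the opening at its end, in the units of the state.
- telemetry.state(): the state, without advancing time (a new reading comes with each control period).
- viewer.camera(name): name is "scene" or "side" or "wrist"; returns a dict with "frame" (480x640x3 uint8, red, green, blue), "depth" (480x640 float32, mm along the optical axis (not along the pixel's ray), 0 where there is no reading), "camera_matrix" (3x3 intrinsics, pixels), "R" (3x3) and "t" (3): a world point X has camera coordinates R X + t. Camera axes: x right, y down, z forward; pixel columns grow to the right and rows downward; lengths in mm; the calibration is good to about 2 mm. A picture is of the moment at which its call begins.
- ticket.job_done(): hands the job in, once; it reports no verdict.
The state is a dict: "t": time; "joint_pos": joint angles; "qd": joint speeds; "joint_torque": joint torques, N m; "position": TCP position; "orientation": TCP orientation; "ft_force": force on the tool from outside, world axes, zero at the start; "moment": the same for the moment, N m; "gripper_width": finger opening in mm.
Only numpy, scipy, OpenCV 4.12 (cv2) and the standard library are available. Lean on these libraries where they do the work, as an engineer would, in place of code of your own. Each camera call takes 0.05 s, during which the arm holds its last target. There are 200 camera calls.

## Task

The electric can opener has tripped. First press its round reset plunger straight down to its stop and let it spring back up; then press the ribbed end of the big rocker switch about halfway down, so the drive wheel only inches, never to the bottom of its travel, never tipping the smooth end down, and keep holding it there with the gripper's fingers. Finish while still holding the rocker halfway down; do not let go, and leave the tin and the tools lying on the counter where they are.

Things in the scene. Friction and masses are not known exactly. Their poses are not given: they have to be found in the camera images.
- opener: Avocado-green electric can opener, 130 mm deep (its x), 220 mm wide (its y), flat top 190 mm above the counter; fixed. Origin: centre of its underside. z up, chrome front with cutter faces -x. On top, on the line x = 0: the rocker (towards -y) and the reset plunger (at y = +75 mm).
- rocker_press (a point): Where to press the rocker: top of the middle one of three ribs across its ribbed end, 48 mm from the pivot towards the opener's -y (the end away from the plunger; the other end is smooth). Moves with the rocker; at rest 229.5 mm above the counter. Well walls along the bar's long sides stand 16 mm above the opener's top, 5 mm thick, centred 26.5 mm from the bar's middle line.
- rocker_pivot (a point): Pivot of the rocker, at its middle: opener's x = 0, y = -40 mm, 220 mm above the counter. The rocker is an ivory plastic bar 120 mm long (along the opener's y), 40 mm wide, 14 mm thick, that tilts like a see-saw about the opener's x; level at rest.
- rocker (a joint): Tilt of the rocker, rad: 0 at rest (level, spring centred), positive as the ribbed end goes down, 0.42 at the bottom stop (press point 20 mm lower), negative as the smooth end goes down. Halfway is 0.21 (press point 10 mm lower). Spring 1.0 N m per rad: at the ribs about 4.4 N halfway, 9 N at the bottom; springs back level.
- plunger_top (a point): Centre of the flat top of the reset plunger: a round ivory plastic head 30 mm across, 12 mm thick, over a black collar 44 mm across on the opener's top. Moves with it; at rest 222 mm above the counter. Its centre is 55 mm from the rocker's smooth end.
- plunger (a joint): Travel of the reset plunger in m: 0 up at rest, 0.012 pressed down to its stop. The spring takes about 2 N to start it and 8 N to hold it at the stop; it springs back up when let go.
- tin: Bystander: closed food tin, 74 mm across and 110 mm tall, upright and loose on the counter beside the opener. Origin: centre of its underside.
- lid_lifter: Bystander: flat chrome lid lifter, 140 mm long (its x), 30 mm wide, 6 mm thick, lying loose on the counter. Origin: near its middle, on the counter.
- bottle_opener: Bystander: flat orange plastic bottle opener, 139 mm long (its x), 43 mm wide, 10 mm thick, lying loose on the counter. Origin: near its middle, on the counter.
- corkscrew: Bystander: corkscrew with a brown resin cross handle 90 mm long and 22 mm thick, 110 mm long overall (its x), lying loose on the counter. Origin: near its middle, on the counter.

How it is judged:
By the outcome, as a careful person would: the job done as asked, in the order asked, and still so for the second after the job is handed in, while the arm keeps its last pose, push and grip.
It also fails if it takes over 35 s, if anything falls off the work surface, if the arm or the gripper's body presses on something with over 40 N, if the wrist force passes 120 N, or if a joint passes its speed limit or range.

## Working session

There is one attempt and no reset: what is moved stays moved. The work goes in short steps, Python scripts to look and compute and a tool call to move; the robot and the scene stay as the last step left them, time stands still between calls to the robot, and variables do not carry over. Pictures are saved under pics/ and viewed, about 8 in all and at most 12, crops included, and the job is handed in when it is done.

Besides the shell and the picture viewer there is one more tool, called after "Request:" by a JSON object that holds its "method" and its "body". step_arm: Moves the arm, as the interface text tells. Its arguments: {"type":"object","properties":{"rows":{"type":"array"},"jaw":{"type":"number"},"grip_force":{"type":"number"}},"required":["rows"]}

```bash
mkdir -p pics; cat > h.py <<'E'
import numpy as np,cv2
from station import telemetry, viewer, ticket, arm
def snap(n,f):
    c=viewer.camera(n); cv2.imwrite('pics/'+f,c['frame'][:,:,::-1]); np.savez('pics/'+f[:-4],**c); return c
def world(c,u,v,d=None):
    K,R,t=[np.array(c[k]) for k in('camera_matrix','R','t')]
    if d is None: d=c['depth'][v,u]
    return R.T@(np.linalg.inv(K)@np.array([u,v,1.])*d-t)
def plane(c,u,v,z):
    K,R,t=[np.array(c[k]) for k in('camera_matrix','R','t')]
    o=-R.T@t; r=R.T@np.linalg.inv(K)@np.array([u,v,1.]); return o+r*(z-o[2])/r[2]
E
python3 - <<'E'
from h import *
for n in('scene','side'): 
    c=snap(n,n+'1.png'); print(n,-c['R'].T@c['t'])
s=telemetry.state();print(s)
E
```

```text
scene [1435.11127806 -197.9471942   952.98214168]
side [ 325.77074893 -593.62225202  809.337755  ]
{'t': 0.1, 'joint_pos': array([-1.34509775e+00,  2.21180196e-01,  1.52750506e+00,  1.59241514e-05,
        1.39470118e+00, -1.26108708e-01]), 'qd': array([ 0.00133617, -0.00177497, -0.00288756, -0.00109166,  0.00107215,
       -0.00094993]), 'joint_torque': array([-2.61534888e-04, -4.98245215e+01, -3.90549695e+01, -4.83552703e-04,
        5.67711584e-03,  8.75472068e-06]), 'position': array([ 215.2440748 , -586.18088766,  230.28381152]), 'orientation': array([-0.12310749, -0.69616914, -0.12437487,  0.6962212 ]), 'ft_force': array([0.36749652, 0.23100206, 0.77980854]), 'moment': array([0.02391487, 0.01344257, 0.0052014 ]), 'gripper_width': 85.30228801238968}
```

View pics/scene1.png

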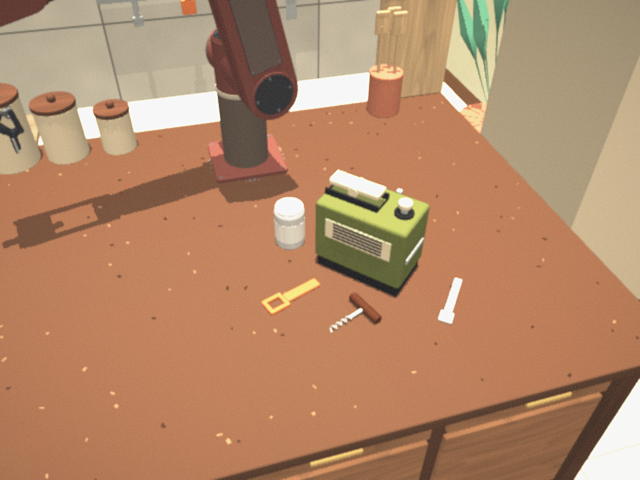

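View pics/side1.png

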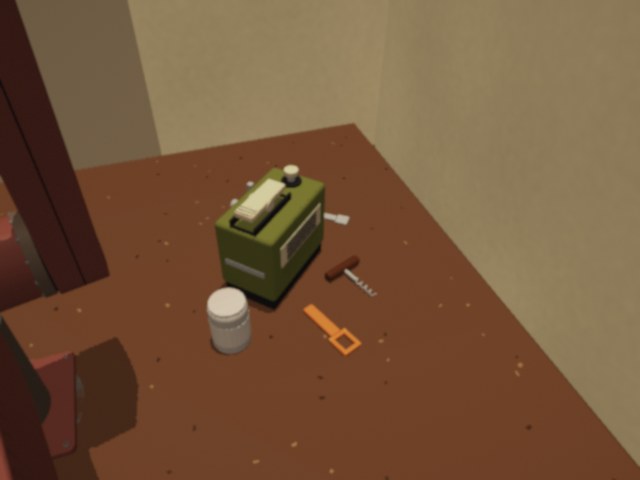

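The scene view shows the plunger head at about (405,204) and the rocker from (332,182) to (385,193). In the side view the plunger is at (291,171) and the rocker from (238,213) to (283,187). Next I'll measure both with depth.

```bash
python3 - <<'E'
from h import *
vv,uu=np.mgrid[:480,:640]
for n in('scene','side'):
    c=dict(np.load(f'pics/{n}1.npz')); K,R,t=c['camera_matrix'],c['R'],c['t']
    d=c['depth']; P=np.stack([uu,vv,np.ones_like(uu)],-1)@np.linalg.inv(K).T*d[...,None]
    P=(P-t)@R
    hsv=cv2.cvtColor(c['frame'],cv2.COLOR_RGB2HSV)
    m=(P[...,2]>208)&(P[...,2]<240)&(d>0)&(hsv[...,2]>120)&(hsv[...,1]<110)&(P[...,0]>200)&(P[...,0]<800)&(abs(P[...,1])<500)
    k,l,s,ce=cv2.connectedComponentsWithStats(m.astype(np.uint8))
    for i in range(1,k):
        if s[i,4]<40: continue
        q=P[l==i]; z=np.percentile(q[:,2],90); top=q[q[:,2]>z-7]
        r=cv2.minAreaRect(top[:,:2].astype(np.float32))
        print(n,s[i],ce[i].round(1),'plane',plane(c,*ce[i],222).round(1),'mean',top.mean(0).round(1),'p90z',z.round(1),'rect',np.round(r[0],1),np.round(r[1],1),round(r[2],1))
E
```

```text
scene [330 170  56  31 859] [357.1 185.2] plane [500.8 166.8 222. ] mean [500.9 167.1 225.9] p90z 228.0 rect [498.1 168. ] [120.   47.4] 44.4
scene [398 198  15  13 149] [405.  203.7] plane [588.8 241.5 222. ] mean [584.3 244.1 220.2] p90z 222.4 rect [582.5 244.7] [28.8 29.3] 71.2
side [284 165  14  11 122] [290.5 170. ] plane [580.2 240.2 222. ] mean [580.3 240.1 222.4] p90z 224.1 rect [579.7 242.4] [28.3 29.1] 1.8
side [234 179  51  42 958] [259.2 199.4] plane [494.4 165.7 222. ] mean [493.6 160.4 227.9] p90z 229.8 rect [495.5 165.4] [122.4  46.5] 44.7
```

```bash
cat >> h.py <<'E'
def shift(target,ydir=None):
    from scipy.spatial.transform import Rotation as Ro
    s=telemetry.state(); w=s['orientation']; R=Ro.from_quat(np.r_[w[1:],w[0]]).as_matrix()
    print('t',s['t'],'pos',s['position'].round(1),'F',s['ft_force'].round(2),'w',round(s['gripper_width'],1),'q',s['joint_pos'].round(2)); print(R.round(3))
    print('shift cm',(R.T@(np.array(target)-s['position'])/10).round(2))
    if ydir is not None:
        d=R.T@np.array(ydir); print('yaw',np.degrees(np.arctan2(d[2],d[1])).round(1))
E
python3 -c "
from h import *
shift([560,220,330],[.68,-.73,0])"
```

```text
t 0.1 pos [ 215.2 -586.2  230.3] F [0.37 0.23 0.78] w 85.3 q [-1.35  0.22  1.53  0.    1.39 -0.13]
[[-0.     0.345 -0.939]
 [ 0.002 -0.939 -0.345]
 [-1.    -0.002 -0.   ]]
shift cm [ -9.84 -63.82 -60.15]
yaw -22.8
```

Request:
{"method": "step_arm", "body": {"rows": [{"x": -5, "y": -2, "z": -2, "yaw": 0}, {"x": -9.8, "y": -5, "z": -5, "yaw": -3}, {"x": -9.8, "y": -9, "z": -9, "yaw": -6}, {"x": -9.8, "y": -13, "z": -12.5, "yaw": -9}, {"x": -9.8, "y": -17, "z": -16.5, "yaw": -12}, {"x": -9.8, "y": -21, "z": -20.5, "yaw": -15}, {"x": -9.8, "y": -25.5, "z": -24, "yaw": -18}, {"x": -9.8, "y": -29.5, "z": -28, "yaw": -20}, {"x": -9.8, "y": -33.5, "z": -32, "yaw": -22}, {"x": -9.8, "y": -37.5, "z": -36, "yaw": -22.8}], "jaw": 0, "grip_force": 40}}

```text
t: 1.35
position: [424.3, -108.5, 328.9]
orientation: [0.258, 0.658, 0.26, -0.658]
ft_force: [0.8, 0.1, -0.7]
gripper_width: -0.2
```

```bash
python3 -c "
from h import *
shift([560,220,330],[.68,-.73,0])"
```

```text
t 1.35 pos [ 424.3 -108.5  328.9] F [ 0.85  0.09 -0.72] w -0.2 q [-0.43 -0.29  1.84  0.    1.59  0.39]
[[-0.     0.682 -0.732]
 [ 0.002 -0.732 -0.682]
 [-1.    -0.001 -0.001]]
shift cm [ -0.06 -14.78 -32.32]
yaw 0.0
```

Request:
{"method": "step_arm", "body": {"rows": [{"y": -2.5, "z": -5.2}, {"y": -5, "z": -10.6}, {"y": -7.4, "z": -16}, {"y": -10, "z": -21.6}, {"y": -12.3, "z": -26.8}, {"y": -14, "z": -30.5}, {"y": -14.8, "z": -32.3}, {"y": -14.8, "z": -32.3}]}}

```text
schema error: expected keys x, y, z, yaw
```

```bash
python3 - <<'E'
from h import *
c=snap('wrist','wrist1.png'); shift([582,242,245],[.68,-.73,0]); print(-c['R'].T@c['t'])
E
```

```text
t 1.4 pos [ 426.2 -102.5  328.9] F [-1.03  5.58 -0.22] w -0.2 q [-0.42 -0.29  1.84  0.01  1.59  0.39]
[[ 0.001  0.686 -0.728]
 [ 0.006 -0.728 -0.686]
 [-1.    -0.004 -0.005]]
shift cm [  8.63 -14.36 -34.92]
yaw 0.3
[472.78553192 -62.4402174  470.98509506]
```

View pics/wrist1.png

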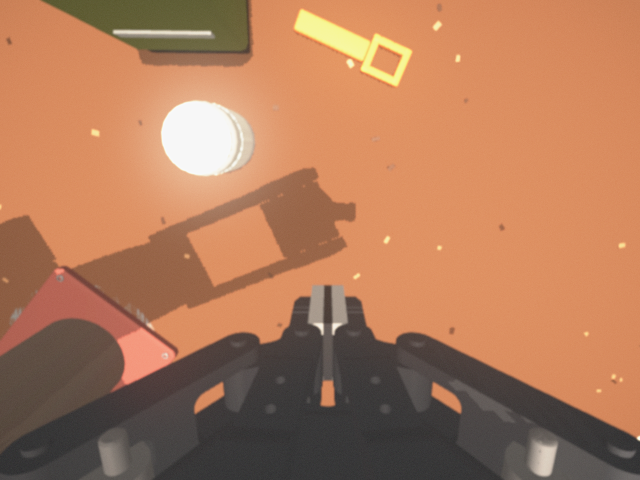

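The wrist view was taken before the move, because my row format was refused. It shows the tin at (205,140), the opener at top left, and the closed fingertips at about (328,290). I'll redo the move with all keys.

Request:
{"method": "step_arm", "body": {"rows": [{"x": 0, "y": -2.5, "z": -5.2, "yaw": 0}, {"x": 0, "y": -5, "z": -10.6, "yaw": 0}, {"x": 0, "y": -7.4, "z": -16, "yaw": 0}, {"x": 0, "y": -10, "z": -21.6, "yaw": 0}, {"x": 0, "y": -12.3, "z": -25.8, "yaw": 0}, {"x": 0, "y": -14, "z": -28.5, "yaw": 0}, {"x": 0, "y": -14.5, "z": -29, "yaw": 0}, {"x": 0, "y": -14.5, "z": -29, "yaw": 0}]}}

```text
t: 2.4
position: [537.5, 201.5, 330.6]
orientation: [0.259, 0.658, 0.263, -0.656]
ft_force: [0.6, 0.5, -0.7]
gripper_width: -0.2
```

```bash
python3 - <<'E'
from h import *
c=snap('wrist','wrist2.png'); shift([582,242,245],[.68,-.73,0])
vv,uu=np.mgrid[:480,:640]
K,R,t=c['camera_matrix'],c['R'],c['t']
d=c['depth']; P=(np.stack([uu,vv,np.ones_like(uu)],-1)@np.linalg.inv(K).T*d[...,None]-t)@R
hsv=cv2.cvtColor(c['frame'],cv2.COLOR_RGB2HSV)
m=(P[...,2]>212)&(P[...,2]<240)&(d>0)&(hsv[...,2]>120)
k,l,s,ce=cv2.connectedComponentsWithStats(m.astype(np.uint8))
for i in range(1,k):
    if s[i,4]<300: continue
    q=P[l==i]; r=cv2.minAreaRect(q[:,:2].astype(np.float32))
    print(s[i],ce[i].round(1),plane(c,*ce[i],222).round(1),'mean',q.mean(0).round(1),np.percentile(q[:,2],[10,50,90]).round(1),'rect',np.round(r[0],1),np.round(r[1],1),round(r[2],1))
E
```

```text
t 2.45 pos [537.6 201.  330.8] F [-0.16 -0.91  0.12] w -0.0 q [0.22 0.05 1.53 0.01 1.56 1.03]
[[ 0.001  0.686 -0.728]
 [ 0.006 -0.728 -0.686]
 [-1.    -0.004 -0.005]]
shift cm [ 8.61  0.09 -6.  ]
yaw 0.3
[ 305  135   43   43 1435] [326.  155.9] [579.9 244.6 222. ] mean [579.8 244.6 221.4] [220.5 221.5 222.4] rect [579.6 244.4] [28.5 29.4] 43.2
[ 296  232   57   68 3118] [323.8 261.2] [523.  193.3 222. ] mean [523.9 194.1 226. ] [224.9 226.4 227.3] rect [519.8 191.1] [51.8 43.7] 44.6
```

View pics/wrist2.png

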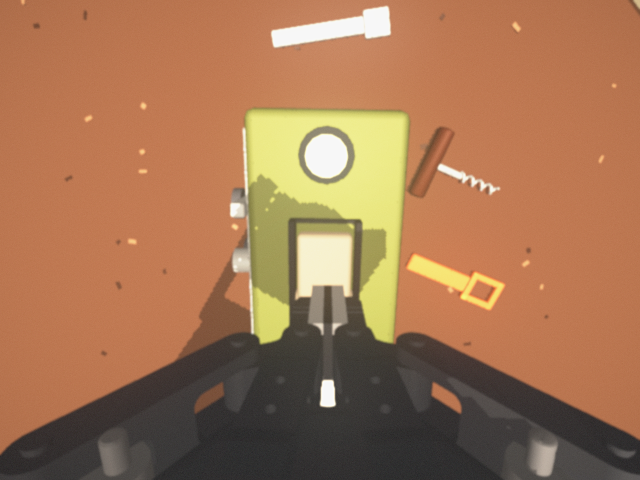

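The close view shows the plunger head at (326,156), which gives (580,244.5) at z about 221.5, matching the expected 222. The rocker's smooth end is at (324,235), and the opener's axis is at about 44°.

Request:
{"method": "step_arm", "body": {"rows": [{"x": 2, "y": -0.2, "z": -3, "yaw": 0}, {"x": 5, "y": -0.2, "z": -6.05, "yaw": 0}, {"x": 8, "y": -0.2, "z": -6.05, "yaw": 0}, {"x": 10, "y": -0.2, "z": -6.05, "yaw": 0}, {"x": 10.5, "y": -0.2, "z": -6.05, "yaw": 0}, {"x": 10.5, "y": -0.2, "z": -6.05, "yaw": 0}]}}

```text
t: 3.2
position: [580.6, 244.1, 227.0]
orientation: [0.259, 0.659, 0.262, -0.656]
ft_force: [-0.6, -0.0, 0.0]
gripper_width: -0.1
```

```bash
python3 - <<'E'
from h import *
shift([580,244.2,210],[.695,-.719,0]); c=snap('side','side2.png')
cv2.imwrite('pics/s2.png',cv2.resize(c['frame'][120:300,200:400,::-1],None,fx=3,fy=3))
E
```

```text
t 3.2 pos [580.6 244.1 227. ] F [-0.56 -0.04  0.01] w -0.1 q [0.27 0.23 1.52 0.01 1.38 1.09]
[[ 0.002  0.685 -0.728]
 [ 0.006 -0.728 -0.685]
 [-1.    -0.003 -0.005]]
shift cm [ 1.7  -0.05  0.05]
yaw -0.8
```

View pics/s2.png

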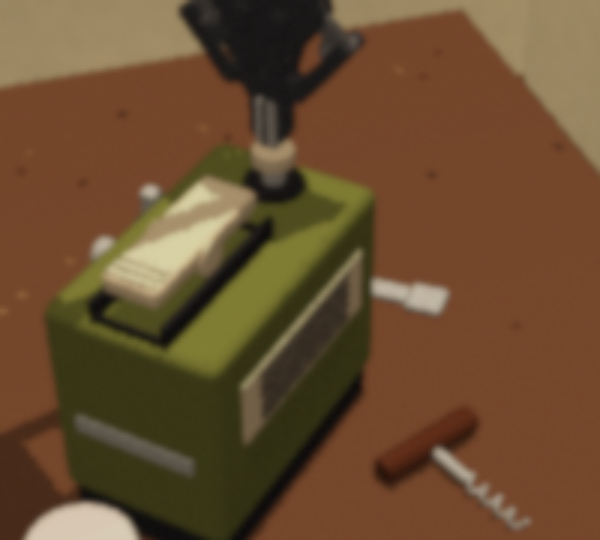

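The fingers are centred just above the plunger head, at about (272,145) in the crop. The ribs are on the near end, at about (140,275). Now I'll press, slowing down near the stop.

Request:
{"method": "step_arm", "body": {"rows": [{"x": 0.3, "y": -0.05, "z": 0.05, "yaw": 0}, {"x": 0.6, "y": -0.05, "z": 0.05, "yaw": 0}, {"x": 0.9, "y": -0.05, "z": 0.05, "yaw": 0}, {"x": 1.2, "y": -0.05, "z": 0.05, "yaw": 0}, {"x": 1.4, "y": -0.05, "z": 0.05, "yaw": 0}, {"x": 1.5, "y": -0.05, "z": 0.05, "yaw": 0}, {"x": 1.5, "y": -0.05, "z": 0.05, "yaw": 0}]}}

```text
t: 4.12
position: [580.7, 244.4, 213.4]
orientation: [0.259, 0.66, 0.262, -0.655]
ft_force: [0.1, -0.6, 6.3]
gripper_width: 0.0
```

Request:
{"method": "step_arm", "body": {"rows": [{"x": 0.2, "y": 0, "z": 0, "yaw": 0}, {"x": 0.4, "y": 0, "z": 0, "yaw": 0}, {"x": 0.5, "y": 0, "z": 0, "yaw": 0}, {"x": 0.5, "y": 0, "z": 0, "yaw": 0}]}}

```text
t: 4.62
position: [580.8, 244.5, 210.0]
orientation: [0.259, 0.66, 0.262, -0.655]
ft_force: [-3.3, -1.1, 10.1]
gripper_width: 0.4
```

Request:
{"method": "step_arm", "body": {"rows": [{"x": 0.15, "y": 0, "z": 0, "yaw": 0}, {"x": 0.25, "y": 0, "z": 0, "yaw": 0}, {"x": 0.25, "y": 0, "z": 0, "yaw": 0}]}}

```text
t: 5.0
position: [580.8, 244.5, 210.0]
orientation: [0.259, 0.66, 0.262, -0.655]
ft_force: [-5.9, -1.7, 14.4]
gripper_width: 0.1
```

The plunger is at its stop: z stays at 210.0 while the force climbs to 14 N. Now I'll let it up and check that it springs back.

Request:
{"method": "step_arm", "body": {"rows": [{"x": -0.8, "y": 0, "z": 0, "yaw": 0}, {"x": -2, "y": 0, "z": 0, "yaw": 0}, {"x": -4, "y": 0, "z": 0.5, "yaw": 0}, {"x": -6, "y": 0, "z": 4, "yaw": 0}, {"x": -6, "y": 0.1, "z": 9, "yaw": 0}, {"x": -6, "y": 0.15, "z": 14, "yaw": 0}, {"x": -6, "y": 0.15, "z": 16.3, "yaw": 0}, {"x": -6, "y": 0.15, "z": 16.3, "yaw": 0}]}}

```text
t: 6.0
position: [462.2, 130.5, 269.4]
orientation: [0.259, 0.661, 0.261, -0.654]
ft_force: [0.4, -0.2, 1.3]
gripper_width: -0.2
```

```bash
python3 - <<'E'
from h import *
shift([462.8,131.2,236],[.695,-.719,0])
vv,uu=np.mgrid[:480,:640]
for n in('wrist','scene','side'):
    c=snap(n,n+'3.png')
    K,R,t=c['camera_matrix'],c['R'],c['t']
    d=c['depth']; P=(np.stack([uu,vv,np.ones_like(uu)],-1)@np.linalg.inv(K).T*d[...,None]-t)@R
    hsv=cv2.cvtColor(c['frame'],cv2.COLOR_RGB2HSV)
    near=(P[...,0]>400)&(P[...,0]<620)&(P[...,1]>80)&(P[...,1]<280)
    m=near&(P[...,2]>206)&(P[...,2]<236)&(d>0)&(hsv[...,2]>110)&((hsv[...,1]<110))
    k,l,s,ce=cv2.connectedComponentsWithStats(m.astype(np.uint8))
    for i in range(1,k):
        if s[i,4]<60: continue
        q=P[l==i]; r=cv2.minAreaRect(q[:,:2].astype(np.float32))
        print(n,s[i],ce[i].round(1),'mean',q.mean(0).round(1),np.percentile(q[:,2],[10,50,90]).round(1),'rect',np.round(r[0],1),np.round(r[1],1),round(r[2],1))
c=dict(np.load('pics/side3.npz'))
a=cv2.resize(c['frame'][120:300,200:400,::-1],None,fx=2.6,fy=2.6)
b=np.load('pics/wrist3.npz')['frame'][:,:,::-1]; b=cv2.resize(b,None,fx=.45,fy=.45)
H=max(a.shape[0],b.shape[0]); f=lambda x:np.pad(x,((0,H-x.shape[0]),(0,0),(0,0)))
o=np.hstack([f(a),f(b)])[:,:800]; cv2.imwrite('pics/m3.png',o)
E
```

```text
t 6.0 pos [462.2 130.5 269.4] F [ 0.44 -0.17  1.25] w -0.2 q [ 0.11 -0.16  1.85  0.01  1.45  0.92]
[[ 0.007  0.684 -0.729]
 [ 0.007 -0.729 -0.684]
 [-1.    -0.    -0.01 ]]
shift cm [ 3.34 -0.01 -0.06]
yaw -0.8
wrist [  277    57    88   232 17695] [320.7 169. ] mean [498.7 170.7 226.5] [225.4 226.5 227.7] rect [494.9 167.9] [119.1  50.2] 41.8
scene [330 170  56  31 864] [357.1 185.3] mean [503.4 165.4 224. ] [216.9 225.4 228.3] rect [498.7 166.8] [120.   48.4] 42.6
scene [398 198  15  13 148] [404.9 203.8] mean [585.3 243.2 218.8] [213.2 220.1 222.4] rect [582.2 245.2] [29.5 30.8] 77.0
side [284 165  14  13 140] [290.5 170.7] mean [579.7 239.  221.3] [216.6 222.4 224.1] rect [580.9 242.7] [30.5 26.5] 72.1
side [ 234  179   51   43 1029] [259.5 200. ] mean [493.8 158.1 226.8] [221.9 227.7 229.7] rect [495.7 164.9] [121.9  46.2] 41.2
```

View pics/m3.png

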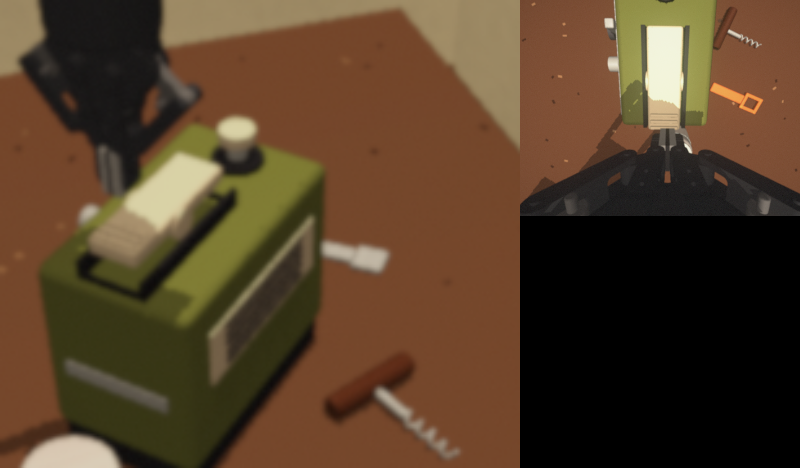

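The plunger is back up at 222.4. The rocker centre is near (496.5,166.5), so the press point is about (461,133). The tool has to shift about -2.5 mm in y, so I'll approach to just above the ribs.

Request:
{"method": "step_arm", "body": {"rows": [{"x": 1, "y": -0.25, "z": -0.1, "yaw": 0}, {"x": 2.2, "y": -0.25, "z": -0.1, "yaw": 0}, {"x": 3, "y": -0.25, "z": -0.1, "yaw": 0}, {"x": 3.5, "y": -0.25, "z": -0.1, "yaw": 0}, {"x": 3.6, "y": -0.25, "z": -0.1, "yaw": 0}]}}

```text
t: 6.78
position: [462.5, 134.4, 232.5]
orientation: [0.259, 0.66, 0.262, -0.655]
ft_force: [-0.2, -0.1, -0.3]
gripper_width: -0.1
```

```bash
cat > tilt.py <<'E'
from h import *
import sys
shift([461.2,133,219.5])
vv,uu=np.mgrid[:480,:640]
c=snap('wrist',sys.argv[1]+'.png')
K,R,t=c['camera_matrix'],c['R'],c['t']; d=c['depth']
P=(np.stack([uu,vv,np.ones_like(uu)],-1)@np.linalg.inv(K).T*d[...,None]-t)@R
D=np.array([.731,.682]); N=np.array([.682,-.731])
r=P[...,:2]-[496.5,166.5]; a=r@D; b=r@N
m=(abs(b)<12)&(a>-20)&(a<55)&(P[...,2]>205)&(P[...,2]<250)&(d>0)
print('n',m.sum())
A=np.c_[a[m],b[m],np.ones(m.sum())]; z=P[...,2][m]
for _ in range(3):
    k=np.linalg.lstsq(A,z,rcond=None)[0]; e=abs(A@k-z); g=e<np.percentile(e,90); A,z=A[g],z[g]
print('slope along',np.arctan(k[0]).round(4),'across',k[1].round(4),'z0',k[2].round(2),'resid',e.mean().round(2))
o=c['frame'][:,:,::-1]; cv2.imwrite('pics/'+sys.argv[1]+'v.png',o)
E
python3 tilt.py w4
```

```text
t 6.775 pos [462.5 134.4 232.5] F [-0.19 -0.13 -0.31] w -0.1 q [ 0.11 -0.14  1.89  0.01  1.38  0.93]
[[ 0.006  0.685 -0.728]
 [ 0.007 -0.728 -0.685]
 [-1.    -0.001 -0.009]]
shift cm [1.3  0.01 0.2 ]
n 11179
slope along -0.0004 across -0.0018 z0 226.51 resid 0.36
```

View pics/w4v.png

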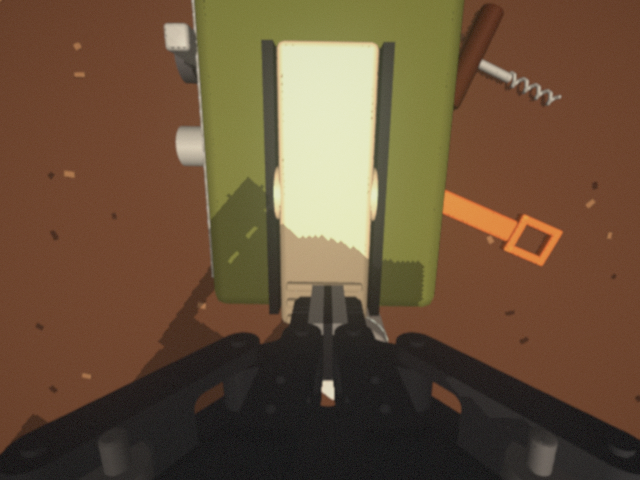

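The fingertips at (327,290) lie centred over the ribs, and the measured tilt at rest is -0.0004 rad, so the tilt measurement can be trusted. Now I'll press gently.

Request:
{"method": "step_arm", "body": {"rows": [{"x": 0.1, "y": 0, "z": 0.2, "yaw": 0}, {"x": 0.3, "y": 0, "z": 0.2, "yaw": 0}, {"x": 0.5, "y": 0, "z": 0.2, "yaw": 0}, {"x": 0.7, "y": 0, "z": 0.2, "yaw": 0}, {"x": 0.85, "y": 0, "z": 0.2, "yaw": 0}, {"x": 0.95, "y": 0, "z": 0.2, "yaw": 0}, {"x": 1.0, "y": 0, "z": 0.2, "yaw": 0}, {"x": 1.0, "y": 0, "z": 0.2, "yaw": 0}]}}

```text
t: 7.82
position: [461.3, 133.0, 222.9]
orientation: [0.259, 0.66, 0.262, -0.654]
ft_force: [-3.1, -3.4, 4.4]
gripper_width: -0.1
```

```bash
python3 tilt.py w5
```

```text
t 7.825 pos [461.3 133.  222.9] F [-3.11 -3.44  4.39] w -0.1 q [ 0.11 -0.13  1.91  0.01  1.36  0.93]
[[ 0.006  0.685 -0.728]
 [ 0.007 -0.728 -0.685]
 [-1.    -0.    -0.009]]
shift cm [ 0.34 -0.01  0.01]
n 13770
slope along 0.1631 across 0.0022 z0 226.77 resid 0.37
```

Request:
{"method": "step_arm", "body": {"rows": [{"x": 0.1, "y": 0, "z": 0, "yaw": 0}, {"x": 0.18, "y": 0, "z": 0, "yaw": 0}, {"x": 0.22, "y": 0, "z": 0, "yaw": 0}, {"x": 0.22, "y": 0, "z": 0, "yaw": 0}, {"x": 0.22, "y": 0, "z": 0, "yaw": 0}]}}

```text
t: 8.5
position: [461.3, 132.9, 220.8]
orientation: [0.259, 0.66, 0.262, -0.654]
ft_force: [-4.7, -3.2, 5.7]
gripper_width: 0.2
```

```bash
python3 tilt.py w6; python3 -c "
from h import *
c=snap('side','side6.png'); cv2.imwrite('pics/s6.png',cv2.resize(c['frame'][120:300,200:400,::-1],None,fx=3,fy=3))"
```

```text
t 8.5 pos [461.3 132.9 220.8] F [-4.66 -3.19  5.71] w 0.2 q [ 0.11 -0.13  1.91  0.01  1.36  0.93]
[[ 0.006  0.685 -0.728]
 [ 0.006 -0.728 -0.685]
 [-1.    -0.    -0.009]]
shift cm [ 0.13 -0.01  0.  ]
n 14561
slope along 0.2141 across 0.0017 z0 226.87 resid 0.38
```

View pics/s6.png

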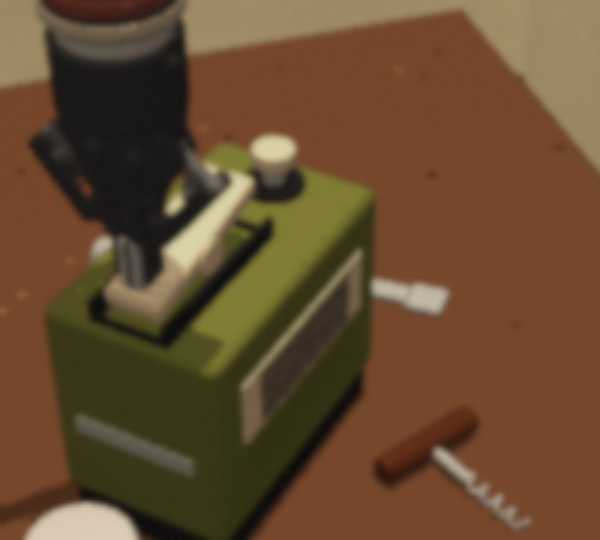

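The side view shows the fingers on the ribbed end at (135,280), pressed down, with the smooth end raised and the plunger up. The tilt is 0.214 rad, so it is halfway. Handing in.

```bash
python3 -c "
from h import *
print(ticket.job_done())"
```

```text
the job is handed in; nothing more can be done
None
```

I pressed the reset plunger to its stop and let it spring back. Then I pressed the rocker's ribbed end halfway down, and I handed the job in with the closed fingers still holding it there.

- **Plunger:** it stopped at z = 210.0 mm, and the force rose to 14 N with no further travel. After release, the side camera put its top at about 222 mm, its rest height.
- **Rocker:** the last tilt measured from wrist-camera depth was 0.214 rad, against a target of 0.21. It read 0.000 at rest. Vertical force was 5.7 N, a little above the nominal 4.4 N, probably because the fingers also touch slightly nearer the pivot and there is some sideways friction (about 5 N). I pressed it in two steps, reading 0.163 then 0.214, so it never came near the bottom stop, and the smooth end never went down.
- **Bystanders:** the arm never went near the tin or the tools. The items in view (corkscrew, lid lifter and the edge of the tin) look unmoved in the last side view; I did not measure their positions.
- **Time and errors:** total time was about 8.5 s. One move call was refused for missing keys and moved nothing.

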